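Make up two bakery orders

ROBOT

A 6-joint arm with a two-finger parallel gripper is mounted at the origin on the work surface. World frame = base frame: x ahead of the robot, y to its left, z up, the work surface at z = 0. Lengths are in m, angles in rad, forces in N, time in s.
With the tool pointing down it reaches from about 0.4 to 0.925 m from the base axis. Payload 3.4 kg.
Tool frame: the origin (TCP) lies on the mounting face of the last link; the fingertips stand 173 mm ahead of it and the grasp point (between the pads) lies 155 mm ahead of it; z points along the fingers, y is the direction in which the jaws open and shut (so a half turn about z gives the same grasp; the last joint's range is limited). The gripper opens to 85 mm and grips with 20 to 120 N. Pads are 22 mm wide; open, the fingers measure 114 mm over their backs; the gripper's body (76 mm by 85 mm) begins 54 mm behind the grasp point. The pads swing forward as they close: fully open they stand 13 mm farther back than shut.
Start: joints at [1.173, 0.307, 1.506, -0, 1.328, -0.073], TCP at [0.183, 0.545, 0.405] pointing down, gripper open.
Joint ranges: [-3.12, 3.12], [-1.05, 2.28], [0.14, 2.33], [-1.42, 4.57], [0.1, 2.73], [-2.68, 2.68]. Speed limits (rad/s): [2.57, 2.57, 3.14, 3.14, 3.14, 3.14].

INTERFACE

Orientations are given as a rotation vector (axis times angle).
In Python, from rig import robot gives the robot as it stands.
- The arm moves only by the tool drive_tool, never from a script. Its argument "motion" is a list that holds one entry, the list of rows, each a list of 6 numbers: the shift along the world's x, y, z in units of 30 mm (1.0 is 30 mm), then the turn, a rotation vector about the world's x, y, z in units of 4 degrees (1.0 is 4 degrees). In form: [[[dx, dy, dz, ax, ay, az], ...]]. A call has 1 to 8 rows; each row shifts and turns the commanded pose from where the row before left it; what a row does not reach is not made up. A row lasts 1/8 s, in which the tool goes at most 62.5 mm and 10.7 degrees, less where a joint would pass 70% of its speed; a pose out of reach is approached as far as the arm can. A call with a number of a shift or a turn outside -1 to 1 is refused whole. A call with a gripper value outside its range is refused whole. "hand" is the closure, from -1 (fully open) to 1 (shut), set as the call begins (left out, the last holds). The fingers move at their own pace and stop on an object; the grip force is fixed at half the most. Time passes only in rows, so rows that do not move let the fingers close. It gives the time, the measured TCP pose, the force and the opening at its end, in the units of the state.
- robot.observe(): the state, without advancing time (a new reading comes with each control period).
- robot.capture(name): name is "side" or "top"; returns a dict with "pixels" (400x640x3 uint8, red, green, blue), "intrinsics" (3x3 intrinsics, pixels), "view" (4x4, takes a point from world to camera coordinates). Camera axes: x right, y down, z forward; pixel columns grow to the right and rows downward; lengths in m; the calibration is good to about 2 mm. A picture is of the moment at which its call begins. There is no depth.
- robot.sign_off(): hands the job in, once; it reports no verdict.
Trained networks look in a picture, given as the dict that the camera call returned (one of the last four; its "shot" number tells which), for a name from the list of things; names that differ only in an ending like _2 or _b are one class to them, and where a whole thing is asked for, a point or a joint stands for the part that bears it (a point fixed in the world has none). Each returns a list of dicts, best first, with "confidence" (0 to 1); they miss things now and then, are a little off and sometimes report something else, mostly with a low value. They report only what shows in the picture. A call takes as long as a camera call.
- robot.trace(picture, name): "region" (400x640 bool, what is visible of it) and "box" ([centre column, centre row, width, height] in pixels, round what is visible of it).
The state is a dict: "time": time; "joint_pos": joint angles; "qvel": joint speeds; "joint_torque": joint torques, N m; "tcp_pos": TCP position; "eef_rot": TCP orientation; "wrist_force": force on the tool from outside, world axes, zero at the start; "ft_torque": the same for the moment, N m; "width": opening from 0.0 (shut) to 1.0 (fully open).
Only numpy, scipy, OpenCV 4.12 (cv2) and the standard library are available. Lean on these libraries where they do the work, as an engineer would, in place of code of your own. Each camera call takes 0.05 s, during which the arm holds its last target. There are 200 camera calls.

TASK

Make up the two bread orders. Breakfast goes in the tray with three bays: the tin loaf lengthwise in the long bay, the round roll and the squat jar in the two small bays, one in each; supper goes in the tray with two long bays: the small baguette lengthwise in one bay and the tall jar in the other. Set each thing down gently, right way up and flat on the tray's floor inside its bay, then let go of it, and leave the coffee tin and the empty loaf tin where they stand.

Things in the scene. Friction and masses are not known exactly. Their poses are not given: they have to be found in the camera images.
- tray3: Breakfast tray, wood with pale liner, fixed, 202 (x) x 208 (y) mm; floor 6 mm thick; rim and dividers 6 mm thick, tops 14 mm above the counter. Origin: centre of underside, z up. A divider along x at y = 0; the -y half is one long bay, 190 x 95 mm, centred on (0, -50.5) mm; the +y half is two small bays, each 92 x 95 mm, centred on (-49, 50.5) and (49, 50.5) mm. Left or right of the other tray.
- tray2: Supper tray: pale-lined wooden tray of the same outside size, floor, rim and fixing as the breakfast tray, but with only the divider along its x at y = 0, so two long bays, each 190 (x) x 95 (y) mm, centred on x = 0, y = -50.5 and +50.5 mm. Origin: centre of the underside, z up.
- tin_loaf: Small crusty tin loaf, brown, firm, a straight-sided block with rounded top, 145 (its x) x 60 (its y) x 62 mm high, three dark cross cuts on top, about 0.25 kg. Origin: centre of the underside, z up. Flanks vertical and 60 mm apart from about 40 to 46 mm up, 54 mm apart lower down.
- baguette: Small baguette, long and slim with rounded edges and pale slanting cuts, firm, 160 (its x) x 48 (its y) x 46 mm high, flat foot, about 0.15 kg. Origin: centre of the underside, z up. Widest at 25 mm up.
- roll: Round crusty roll, pale brown, firm, 58 mm across x 50 mm high, domed top with a floured cross, sides vertical from 8 to 32 mm up, about 0.07 kg. Origin: centre of the underside, z up.
- squat_jar: Squat closed amber glass jar with paper label and steel lid, 46 mm across x 52 mm high (the lid, 42 mm across, is the top 12 mm), about 0.15 kg. Origin: centre of the underside, z up.
- tall_jar: Tall closed amber glass jar with paper label and steel lid, 62 mm across x 92 mm high (the lid, 58 mm across, is the top 14 mm), about 0.33 kg. Origin: centre of the underside, z up.
- coffee_tin: Bystander: loose white coffee tin with black lid, 80 mm across x 112 mm high. Origin: centre of the underside.
- loaf_tin: Bystander: loose empty dark steel loaf tin, 85 (x) x 165 (y) x 60 mm high, walls 4 mm. Origin: centre of the underside.

How it is judged:
By the outcome, as a careful person would: the job done as asked, in the order asked, and still so for the second after the job is handed in, with the robot touching nothing.
It also fails if it takes over 128 s, if anything falls off the work surface, if the arm or the gripper's body presses on something with over 40 N, if the wrist force passes 120 N, or if a joint passes its speed limit or range.

## Working session

There is one attempt and no reset: what is moved stays moved. The work goes in short steps, Python scripts to look and compute and a tool call to move; the robot and the scene stay as the last step left them, time stands still between calls to the robot, and variables do not carry over. Pictures are saved under pics/ and viewed, about 12 in all and at most 16, crops included, and the job is handed in when it is done.

Besides the shell and the picture viewer there is one more tool, called after ">>>" as a command line: name --argument value ..., lists and objects as JSON in quotes. drive_tool: Moves the arm, as the interface text tells. Its arguments: {"type":"object","properties":{"motion":{"type":"array"},"hand":{"type":"number"}},"required":["motion"]}

```bash
mkdir -p pics; ls
cat > h.py <<'E'
import numpy as np, cv2
from rig import robot
def save(p,n): cv2.imwrite('pics/'+n+'.png',cv2.cvtColor(p['pixels'],cv2.COLOR_RGB2BGR))
def proj(p,X):
    X=np.atleast_2d(X); c=(p['view'][:3,:3]@X.T+p['view'][:3,3:4]); q=p['intrinsics']@c; return (q[:2]/q[2]).T
def ray(p,uv,z):
    uv=np.atleast_2d(uv).astype(float); d=np.linalg.inv(p['intrinsics'])@np.c_[uv,np.ones(len(uv))].T
    R=p['view'][:3,:3]; d=R.T@d; o=-R.T@p['view'][:3,3]; s=(z-o[2])/d[2]; return (o[:,None]+d*s).T
E
python3 - <<'E'
from h import *
print(robot.observe())
for c in ['top','side']:
    p=robot.capture(c); save(p,c+'0'); R=p['view'][:3,:3]; print(c,'cam pos',-R.T@p['view'][:3,3],R[2],p['intrinsics'][0])
    for n in ['tray3','tray2','tin_loaf','baguette','roll','squat_jar','tall_jar','coffee_tin','loaf_tin']:
        for r in robot.trace(p,n)[:2]:
            m=r['region'].astype(np.uint8); ys,xs=np.nonzero(m)
            if len(xs)==0: continue
            rect=cv2.minAreaRect(np.c_[xs,ys].astype(np.float32))
            print(c,n,round(r['confidence'],2),np.round(r['box']),len(xs),'cen0',ray(p,[xs.mean(),ys.mean()],0)[0,:2].round(3),'rect',ray(p,cv2.boxPoints(rect),0)[:,:2].round(3).tolist())
E
```

```text
pics
{'time': 0.0, 'joint_pos': array([ 1.17350947e+00,  3.07559923e-01,  1.50768008e+00, -2.14989167e-05,
        1.32837818e+00, -7.35407791e-02]), 'qvel': array([ 1.32001170e-03,  8.61149682e-05, -4.00501300e-04, -1.61045399e-04,
        8.47938917e-05,  4.08506596e-04]), 'joint_torque': array([-5.59681939e-04, -4.57555997e+01, -2.51917291e+01, -7.78465028e-05,
        1.30404183e-02, -1.12627612e-05]), 'tcp_pos': array([0.18283481, 0.54479366, 0.40378564]), 'eef_rot': array([-0.50624004, -3.10007662,  0.00310113]), 'wrist_force': array([ 0.23103448, -0.55973062, -0.36186934]), 'ft_torque': array([-0.03469316,  0.0353933 ,  0.02124513]), 'width': 1.0005448187572883}
top cam pos [ 0.33789074 -0.01704001  1.36569798] [ 0.14067015  0.01443775 -0.98995124] [431.76139108   0.         323.6353303 ]
top tray3 0.61 [368. 183.  75.  78.] 4070 cen0 [ 0.621 -0.141] rect [[0.536, -0.021], [0.742, -0.05], [0.71, -0.263], [0.506, -0.229]]
top tray3 0.58 [401. 261.  23.  15.] 417 cen0 [ 0.377 -0.245] rect [[0.407, -0.206], [0.408, -0.281], [0.346, -0.281], [0.344, -0.206]]
top tray2 0.61 [368. 1
[... 2772 characters left out ...]
61], [0.599, 0.407]]
side squat_jar 0.86 [305. 215.  17.  20.] 325 cen0 [0.458 0.028] rect [[0.477, 0.083], [0.511, 0.05], [0.441, -0.023], [0.41, 0.008]]
side tall_jar 0.93 [358. 266.  26.  44.] 1079 cen0 [ 0.41  -0.212] rect [[0.442, -0.137], [0.493, -0.186], [0.382, -0.28], [0.336, -0.236]]
side coffee_tin 0.61 [271. 123.  27.  39.] 806 cen0 [0.716 0.496] rect [[0.775, 0.648], [0.849, 0.592], [0.663, 0.362], [0.6, 0.412]]
side coffee_tin 0.55 [238. 147.  42.  27.] 681 cen0 [0.508 0.439] rect [[0.439, 0.48], [0.51, 0.563], [0.578, 0.398], [0.506, 0.327]]
side loaf_tin 0.68 [486. 248.  83.  67.] 2907 cen0 [ 0.689 -0.403] rect [[0.602, -0.324], [0.767, -0.281], [0.773, -0.478], [0.62, -0.5]]
```

Run:
```python
import cv2
a=cv2.imread('pics/top0.png')[110:310,150:520]; cv2.imwrite('pics/top0c.png',cv2.resize(a,(800,432),interpolation=cv2.INTER_CUBIC))
a=cv2.imread('pics/side0.png')[90:350,200:550]; cv2.imwrite('pics/side0c.png',cv2.resize(a,(800,594),interpolation=cv2.INTER_CUBIC))
```

```text
(no output)
```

View pics/top0c.png

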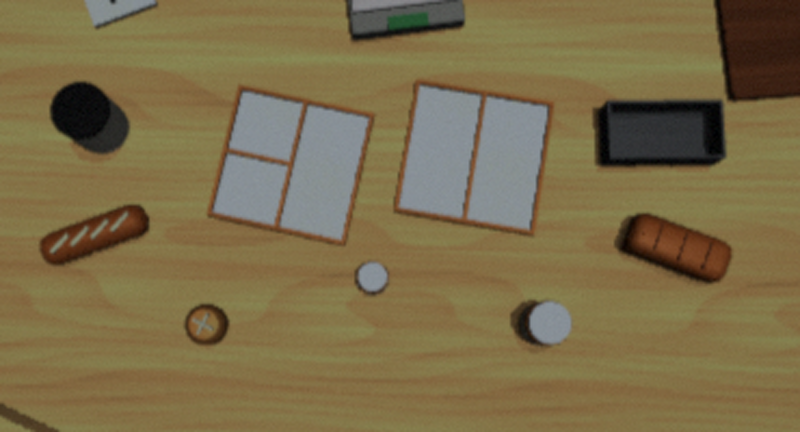

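View pics/side0c.png

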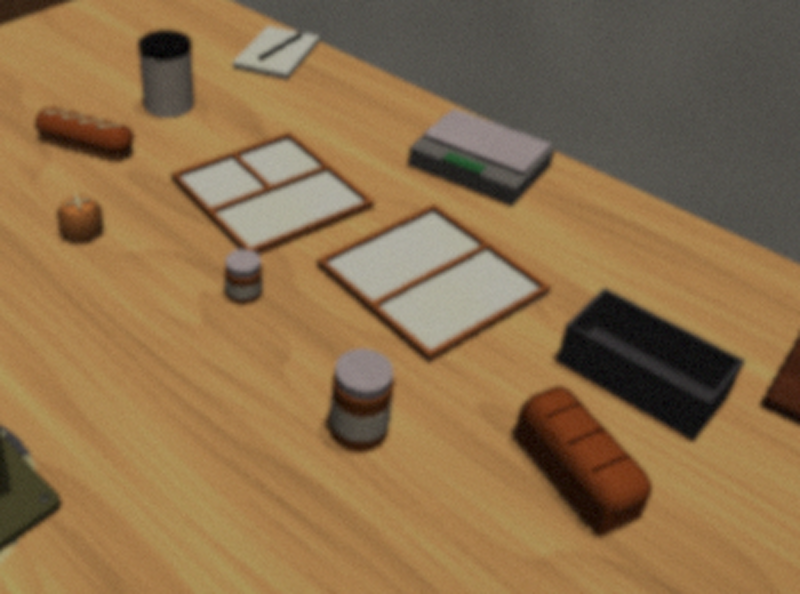

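```bash
cat > fit.py <<'E'
from h import *
from scipy.optimize import minimize
def cyl(r,z0,z1): 
    t=np.linspace(0,2*np.pi,32); return np.array([[r*np.cos(a),r*np.sin(a),z] for a in t for z in(z0,z1)])
def box(l,prof,e=0): return np.array([[s*(l/2-e*(abs(z-.025)>.02)),y,z] for s in(-1,1) for y,z in prof])
def sym(pr): return [(s*y,z) for y,z in pr for s in(-1,1)]
M={'tin_loaf':box(.145,sym([(.027,0),(.03,.04),(.03,.046),(.02,.06),(0,.062)])),
'baguette':box(.16,sym([(.018,0),(.024,.02),(.024,.03),(.015,.043),(0,.046)]),.008),
'roll':np.vstack([cyl(.026,0,.001),cyl(.029,.008,.032),cyl(.018,.032,.046),cyl(.004,.05,.05)]),
'squat_jar':np.vstack([cyl(.023,0,.04),cyl(.021,.04,.052)]),
'tall_jar':np.vstack([cyl(.031,0,.078),cyl(.029,.078,.092)]),
'coffee_tin':cyl(.04,0,.112),
'tray':np.array([[x,y,z] for x in(-.101,.101) for y in(-.104,.104) for z in(0,.014)]),
'loaf_tin':np.array([[x,y,z] for x in(-.0425,.0425) for y in(-.0825,.0825) for z in(0,.06)])}
S=4
def mask(p,m,q):
    c,s=np.cos(q[2]),np.sin(q[2]); X=m@np.array([[c,s,0],[-s,c,0],[0,0,1]])+[q[0],q[1],q[3] if len(q)>3 else 0]
    uv=(proj(p,X)+.5)*S
    im=np.zeros((400*S,640*S),np.uint8); cv2.fillConvexPoly(im,cv2.convexHull(np.round(uv).astype(np.int32)),1); return cv2.resize(im.astype(np.float32),(640,400),interpolation=cv2.INTER_AREA)
def fit(obs,m,q0,yaw=True,z=0):
    n=3 if yaw else 2; sc=np.array([.01,.01,.1])[:n]
    def f(d):
        q=np.array(list(q0)+[z],float); q[:n]+=d*sc; L=0
        for p,r in obs:
            k=mask(p,m,q); L+=1-np.minimum(k,r).sum()/np.maximum(k,r).sum()
        return L/len(obs)
    r=minimize(f,np.zeros(n),method='Nelder-Mead',options=dict(initial_simplex=np.vstack([np.zeros(n),np.eye(n)]),xatol=.02,fatol=1e-4))
    q=np.array(q0,float); q[:n]+=r.x*sc; return q,r.fun
E
cat > run1.py <<'E'
from fit import *
P={c:robot.capture(c) for c in('top','side')}
G={'tin_loaf':(.49,-.435,1.22),'baguette':(.49,.42,1.95),'roll':(.36,.24,0),'squat_jar':(.43,.005,0),'tall_jar':(.36,-.23,0),'coffee_tin':(.64,.41,0),'loaf_tin':(.65,-.41,0)}
for n,q in G.items():
    ob=[]
    for c in P:
        t=robot.trace(P[c],n); 
        if t: ob.append((P[c],t[0]['region'].astype(np.float32)))
    y=n in('tin_loaf','baguette','loaf_tin')
    print(n,*[(np.round(a,4),round(b,2)) for a,b in [fit(o,M[n],q,y) for o in ([ob]+[[o] for o in ob])]])
k=800/370; off=np.array([150,110])
for n,c in {'tray3':[(240,87),(374,115),(345,243),(209,215)],'tray2':[(416,81),(553,102),(535,235),(394,212)]}.items():
    X=ray(P['top'],np.array(c)/k+off,.014)[:,:2]; ctr=X.mean(0)
    e=(X[0]-X[3]+X[1]-X[2])/2; f=(X[0]-X[1]+X[3]-X[2])/2
    q0=(*ctr,np.arctan2(e[1],e[0])); print(n,np.round(q0,4),np.linalg.norm(e),np.linalg.norm(f),np.degrees(np.arctan2(-f[0],f[1])))
    for cn in P:
        tr=[t['region'] for t in robot.trace(P[cn],n)]
        best=max(tr,key=lambda r:(r*mask(P[cn],M['tray'],q0)).sum()); 
        a,b=fit([(P[cn],best.astype(np.float32))],M['tray'],q0); print(cn,np.round(a,4),round(b,2))
E
python3 run1.py
```

```text
tin_loaf (array([ 0.494 , -0.4247,  1.2173]), np.float64(0.09)) (array([ 0.494 , -0.4247,  1.2173]), np.float64(0.09))
baguette (array([0.4918, 0.4099, 1.9362]), np.float64(0.12)) (array([0.4933, 0.4071, 1.9586]), np.float64(0.12)) (array([0.491 , 0.4125, 1.914 ]), np.float64(0.11))
roll (array([0.367 , 0.2426, 0.    ]), np.float64(0.58)) (array([0.367 , 0.2426, 0.    ]), np.float64(0.16)) (array([0.36, 0.24, 0.  ]), np.float64(1.0))
squat_jar (array([0.4367, 0.006 , 0.    ]), np.float64(0.1)) (array([0.4359, 0.0071, 0.    ]), np.float64(0.12)) (array([0.4372, 0.005 , 0.    ]), np.float64(0.04))
tall_jar (array([ 0.377 , -0.2373,  0.    ]), np.float64(0.06)) (array([ 0.3757, -0.2374,  0.    ]), np.float64(0.07)) (array([ 0.3778, -0.237 ,  0.    ]), np.float64(0.04))
coffee_tin (array([0.6553, 0.417 , 0.    ]), np.float64(0.04)) (array([0.6549, 0.4171, 0.    ]), np.float64(0.04)) (array([0.6553, 0.4157, 0.    ]), np.float64(0.04))
loaf_tin (array([ 0.6569, -0.4084,  0.0271]), np.float64(0.03)) (array([ 0.6575, -0.408 ,  0.0242]), np.float64(0.04)) (array([ 0.6563, -0.4087,  0.0226]), np.float64(0.03))
tray3 [ 0.6019  0.1275 -0.1916] 0.19662281475710702 0.20437696222047155 -10.682904391632492
top [ 0.6038  0.1312 -0.2054] 0.02
side [ 0.605  0.129 -0.203] 0.03
tray2 [ 0.6187 -0.1412 -0.1392] 0.2007743035399523 0.2068254048426402 -7.998904357032261
top [ 0.6204 -0.1392 -0.1514] 0.02
side [ 0.6223 -0.1404 -0.1432] 0.03
```

>>> drive_tool --motion '[[[0.66, -0.93, -0.17, 0, 0, -0.7], [0.66, -0.93, -0.17, 0, 0, -0.7], [0.66, -0.93, -0.17, 0, 0, -0.7], [0.66, -0.93, -0.17, 0, 0, -0.7], [0.66, -0.93, -0.17, 0, 0, -0.7], [0.66, -0.93, -0.17, 0, 0, -0.7], [0.66, -0.93, -0.17, 0, 0, -0.7], [0.66, -0.93, -0.17, 0, 0, -0.7]]]' --hand -1

```text
time: 3.0
tcp_pos: [0.3419, 0.321, 0.3639]
eef_rot: [1.101, 2.942, 0.001]
wrist_force: [0.1, 0.6, 0.5]
width: 1.002
```

>>> drive_tool --motion '[[[0.66, -0.93, -0.17, 0, 0, -0.7], [0.66, -0.93, -0.17, 0, 0, -0.7], [0.66, -0.93, -0.17, 0, 0, -0.7], [0.66, -0.93, -0.17, 0, 0, -0.7], [0.66, -0.93, -0.17, 0, 0, -0.7], [0.66, -0.93, -0.17, 0, 0, -0.7], [0.66, -0.93, -0.17, 0, 0, -0.7], [0.66, -0.93, -0.17, 0, 0, -0.7]]]'

```text
time: 4.0
tcp_pos: [0.5005, 0.0977, 0.3231]
eef_rot: [1.652, 2.672, 0.001]
wrist_force: [0.5, 1.0, -0.1]
width: 0.998
```

>>> drive_tool --motion '[[[-0.01, -0.97, 0, 0, 0, -0.65], [-0.01, -0.97, 0, 0, 0, -0.65], [-0.01, -0.97, 0, 0, 0, -0.65], [-0.01, -0.97, 0, 0, 0, -0.65], [-0.01, -0.97, 0, 0, 0, -0.65], [-0.01, -0.97, 0, 0, 0, -0.65], [-0.01, -0.97, 0, 0, 0, -0.65], [-0.01, -0.97, 0, 0, 0, -0.65]]]'

```text
time: 5.0
tcp_pos: [0.4974, -0.1351, 0.3232]
eef_rot: [2.107, 2.33, 0.0]
wrist_force: [0.1, 0.1, 0.8]
width: 1.002
```

>>> drive_tool --motion '[[[-0.01, -0.97, 0, 0, 0, -0.65], [-0.01, -0.97, 0, 0, 0, -0.65], [-0.01, -0.97, 0, 0, 0, -0.65], [-0.01, -0.97, 0, 0, 0, -0.65], [-0.01, -0.97, 0, 0, 0, -0.65], [-0.01, -0.97, 0, 0, 0, -0.65], [-0.01, -0.97, 0, 0, 0, -0.65], [-0.01, -0.97, 0, 0, 0, -0.65]]]'

```text
time: 6.0
tcp_pos: [0.495, -0.368, 0.3231]
eef_rot: [2.493, 1.911, 0.0]
wrist_force: [-0.1, 0.2, 0.2]
width: 1.001
```

>>> drive_tool --motion '[[[-0.05, -0.97, 0, 0, 0, -0.65], [-0.05, -0.97, 0, 0, 0, -0.65], [0, 0, 0, 0, 0, 0]]]'

```text
time: 6.38
tcp_pos: [0.4918, -0.4275, 0.3229]
eef_rot: [2.577, 1.794, -0.0]
wrist_force: [-0.6, 0.7, -0.3]
width: 1.004
```

```bash
cat >> h.py <<'E'
from scipy.spatial.transform import Rotation as Ro
def st():
    s=robot.observe(); R=Ro.from_rotvec(s['eef_rot']).as_matrix()
    print('t',round(s['time'],2),'tcp',s['tcp_pos'].round(4),'jaw',np.degrees(np.arctan2(R[1,1],R[0,1])).round(1),'z',R[:,2].round(3),'F',s['wrist_force'].round(1),'w',round(s['width'],3),'j6',s['joint_pos'][5].round(2)); return s
E
python3 - <<'E'
from fit import *
st()
for c in('top','side'):
    p=robot.capture(c)
    for n,q,y in (('tin_loaf',(.494,-.425,1.217),True),('roll',(.366,.243,0),False)):
        for t in robot.trace(p,n)[:2]:
            a,b=fit([(p,t['region'].astype(np.float32))],M[n],q,y); print(c,n,round(t['confidence'],2),t['box'].round() if hasattr(t['box'],'round') else t['box'],a.round(4),round(b,2))
    save(p,c+'1')
E
```

```text
t 6.38 tcp [ 0.4918 -0.4275  0.3229] jaw -20.3 z [ 0.001 -0.001 -1.   ] F [-0.6  0.7 -0.3] w 1.004 j6 -0.43
top tin_loaf 0.84 [456.7, 221.8, 33.2, 24.2] [ 0.4936 -0.4141  1.2144] 0.47
top tin_loaf 0.52 [368.0, 182.8, 78.3, 77.0] [ 0.494 -0.425  1.217] 1.0
top roll 0.83 [246.2, 262.2, 19.6, 16.5] [0.3647 0.244  0.    ] 0.09
side tin_loaf 0.2 [305.5, 212.8, 12.4, 22.3] [ 0.494 -0.425  1.217] 1.0
side roll 0.71 [233.3, 186.5, 22.8, 21.6] [0.3649 0.2422 0.    ] 0.05
```

Run:
```python
from fit import *
O=[]
for c,(x0,y0) in {'top':(420,190),'side':(400,240)}.items():
    p=robot.capture(c); im=cv2.imread(f'pics/{c}0.png')[y0:y0+100,x0:x0+100]; im=cv2.resize(im,(400,400),interpolation=cv2.INTER_CUBIC)
    k=mask(p,M['tin_loaf'],(.494,-.4247,1.2173))[y0:y0+100,x0:x0+100]; k=(cv2.resize(k,(400,400))>.5).astype(np.uint8)
    cv2.drawContours(im,cv2.findContours(k,0,2)[0],-1,(255,255,0),1); O.append(im)
cv2.imwrite('pics/ov1.png',np.hstack(O))
```

```text
(no output)
```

View pics/ov1.png

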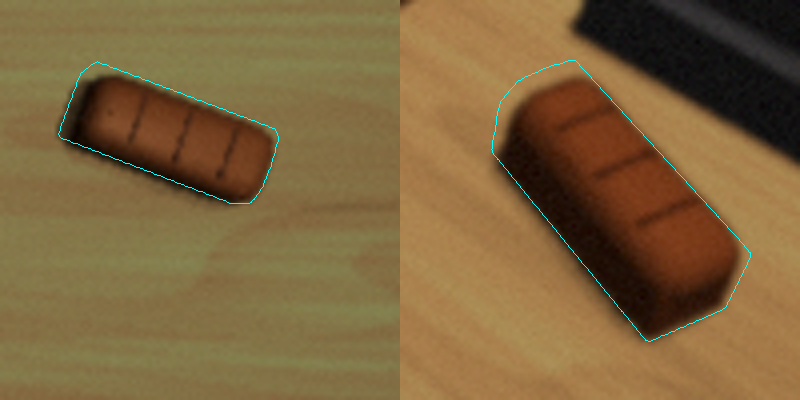

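>>> drive_tool --motion '[[[0.03, 0, -0.9, 0, 0, 0], [0, 0, -0.9, 0, 0, 0], [0, 0, -0.9, 0, 0, 0], [0, 0, -0.8, 0, 0, 0], [0, 0, -0.5, 0, 0, 0], [0, 0, -0.26, 0, 0, 0], [0, 0, 0, 0, 0, 0]]]'

```text
time: 7.65
tcp_pos: [0.493, -0.425, 0.1952]
eef_rot: [-2.575, -1.799, 0.0]
wrist_force: [0.6, 0.4, 0.3]
width: 0.997
```

>>> drive_tool --motion '[[[0, 0, 0, 0, 0, 0], [0, 0, 0, 0, 0, 0], [0, 0, 0, 0, 0, 0], [0, 0, 0, 0, 0, 0], [0, 0, 0, 0, 0, 0], [0, 0, 0, 0, 0, 0]]]' --hand 1

```text
time: 8.4
tcp_pos: [0.4931, -0.4254, 0.1966]
eef_rot: [2.574, 1.798, 0.0]
wrist_force: [0.1, 0.4, 5.6]
width: 0.698
```

>>> drive_tool --motion '[[[0, 0, 0.7, 0, 0, 0], [0, 0, 1, 0, 0, 0], [0, 0, 1, 0, 0, 0], [0, 0, 1, 0, 0, 0], [0.135, 0.676, 0.3, 0, 0, 0.984], [0.135, 0.676, 0, 0, 0, 0.984], [0.135, 0.676, 0, 0, 0, 0.984], [0.135, 0.676, 0, 0, 0, 0.984]]]'

```text
time: 9.4
tcp_pos: [0.5088, -0.343, 0.3146]
eef_rot: [-2.302, -2.136, 0.0]
wrist_force: [-0.0, -0.8, -2.6]
width: 0.695
```

>>> drive_tool --motion '[[[0.135, 0.676, 0, 0, 0, 0.984], [0.135, 0.676, 0, 0, 0, 0.984], [0.135, 0.676, 0, 0, 0, 0.984], [0.135, 0.676, 0, 0, 0, 0.984], [0.135, 0.676, 0, 0, 0, 0.984], [0.135, 0.676, 0, 0, 0, 0.984], [0.135, 0.676, 0, 0, 0, 0.984], [0.135, 0.676, 0, 0, 0, 0.984]]]'

```text
time: 10.4
tcp_pos: [0.5418, -0.1803, 0.3154]
eef_rot: [1.633, 2.683, 0.0]
wrist_force: [-0.1, -0.2, -3.9]
width: 0.697
```

>>> drive_tool --motion '[[[0.135, 0.676, 0, 0, 0, 0.984], [0.135, 0.676, 0, 0, 0, 0.984], [0.135, 0.676, 0, 0, 0, 0.984], [0.135, 0.676, 0, 0, 0, 0.984], [0.135, 0.676, 0, 0, 0, 0.984], [0.135, 0.676, 0, 0, 0, 0.984], [0.135, 0.676, 0, 0, 0, 0.984], [0.135, 0.676, 0, 0, 0, 0.984]]]'

```text
time: 11.4
tcp_pos: [0.5742, -0.0181, 0.3153]
eef_rot: [0.844, 3.026, -0.0]
wrist_force: [0.1, -1.0, -3.1]
width: 0.694
```

>>> drive_tool --motion '[[[0.135, 0.676, 0, 0, 0, 0.984], [0.135, 0.676, 0, 0, 0, 0.984], [0.135, 0.676, 0, 0, 0, 0.984], [0.135, 0.676, 0, 0, 0, 0.984], [0.135, 0.676, 0, 0, 0, 0.984], [0, 0, 0, 0, 0, 0], [0, 0, 0, 0, 0, 0]]]'

```text
time: 12.28
tcp_pos: [0.5941, 0.082, 0.3152]
eef_rot: [-0.32, -3.125, 0.001]
wrist_force: [-0.4, 0.2, -2.3]
width: 0.691
```

Run:
```python
from h import *
st(); p=robot.capture('side'); im=p['pixels'][110:310,240:500]; q={'pixels':cv2.resize(im,(780,600),interpolation=cv2.INTER_CUBIC)}; save(q,'hold1')
```

```text
t 12.28 tcp [0.5941 0.082  0.3152] jaw 78.3 z [-0.    -0.001 -1.   ] F [-0.4  0.2 -2.3] w 0.691 j6 -1.3
```

View pics/hold1.png

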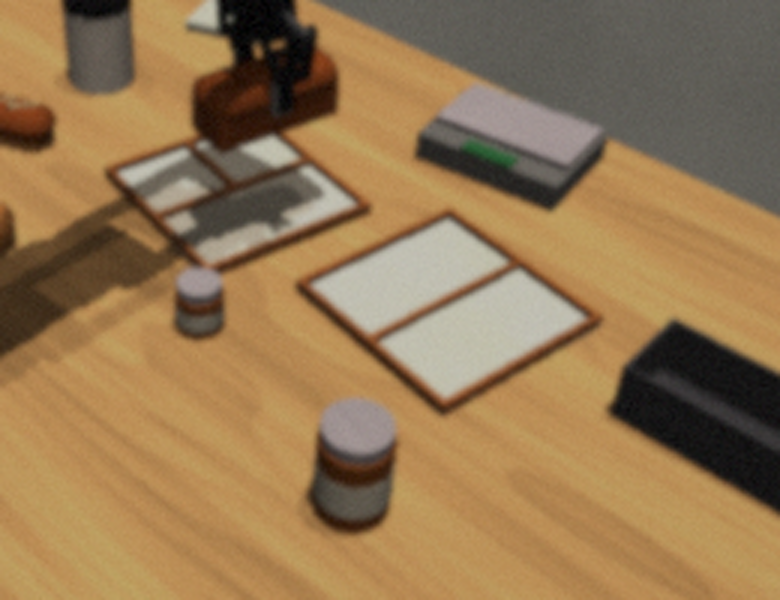

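Run:
```python
from fit import *
for c in('side','top'):
    p=robot.capture(c)
    for t in robot.trace(p,'tin_loaf')[:1]:
        a,b=fit([(p,t['region'].astype(np.float32))],M['tin_loaf'],(.594,.082,-.204),z=.1186); print(c,round(t['confidence'],2),t['box'],a.round(4),round(b,2))
```

```text
side 0.74 [330.8, 144.9, 49.0, 35.7] [ 0.6008  0.0807 -0.156 ] 0.29
top 0.92 [294.0, 195.6, 18.4, 21.3] [ 0.5904  0.0844 -0.116 ] 0.67
```

>>> drive_tool --motion '[[[0, -0.05, -0.9, 0, 0, 0], [0, 0, -0.9, 0, 0, 0], [0, 0, -0.8, 0, 0, 0], [0, 0, -0.5, 0, 0, 0], [0, 0, -0.3, 0, 0, 0], [0, 0, -0.15, 0, 0, 0], [0, 0, -0.1, 0, 0, 0], [0, 0, 0, 0, 0, 0]]]'

```text
time: 13.52
tcp_pos: [0.5943, 0.0804, 0.2062]
eef_rot: [0.321, 3.124, 0.0]
wrist_force: [0.1, -0.1, -2.6]
width: 0.698
```

```bash
python3 -c "
from h import *
st()"
```

```text
t 13.53 tcp [0.5943 0.0804 0.2062] jaw 78.3 z [ 0.001  0.    -1.   ] F [ 0.1 -0.1 -2.6] w 0.698 j6 -1.3
```

Still hanging free; creep down 1 mm at a time.

>>> drive_tool --motion '[[[0, 0, -0.04, 0, 0, 0], [0, 0, -0.04, 0, 0, 0], [0, 0, 0, 0, 0, 0]]]'

```text
time: 13.9
tcp_pos: [0.5941, 0.0804, 0.2034]
eef_rot: [0.322, 3.125, 0.0]
wrist_force: [-0.0, 0.2, -2.4]
width: 0.694
```

>>> drive_tool --motion '[[[0, 0, -0.04, 0, 0, 0], [0, 0, 0, 0, 0, 0]]]'

```text
time: 14.15
tcp_pos: [0.5942, 0.0804, 0.2026]
eef_rot: [0.322, 3.125, 0.0]
wrist_force: [-1.0, 0.2, -0.3]
width: 0.695
```

>>> drive_tool --motion '[[[0, 0, 0, 0, 0, 0], [0, 0, 0, 0, 0, 0], [0, 0, 0, 0, 0, 0], [0, 0, 0.3, 0, 0, 0], [0, 0, 0.7, 0, 0, 0], [0, 0, 1, 0, 0, 0], [0, 0, 1, 0, 0, 0]]]' --hand -1

```text
time: 15.02
tcp_pos: [0.5941, 0.0804, 0.2935]
eef_rot: [0.322, 3.125, 0.0]
wrist_force: [-0.1, -0.1, -0.2]
width: 1.001
```

>>> drive_tool --motion '[[[-0.95, 0.68, 0, 0, 0, 0], [-0.95, 0.68, 0, 0, 0, 0], [-0.95, 0.68, 0, 0, 0, 0], [-0.95, 0.68, 0, 0, 0, 0], [-0.95, 0.68, 0, 0, 0, 0], [-0.95, 0.68, 0, 0, 0, 0], [-0.95, 0.68, 0, 0, 0, 0], [-0.95, 0.66, 0, 0, 0, 0]]]'

```text
time: 16.02
tcp_pos: [0.3653, 0.2436, 0.2929]
eef_rot: [0.322, 3.124, 0.001]
wrist_force: [-0.8, 0.1, 0.3]
width: 1.002
```

Run:
```python
from fit import *
st()
for c in('side','top'):
    p=robot.capture(c); save(p,c+'2')
    for t in robot.trace(p,'tin_loaf')[:1]:
        a,b=fit([(p,t['region'].astype(np.float32))],M['tin_loaf'],(.594,.082,-.204),z=.006); print(c,round(t['confidence'],2),t['box'],a.round(4),round(b,2))
```

```text
t 16.02 tcp [0.3653 0.2436 0.2929] jaw 78.2 z [ 0.001  0.001 -1.   ] F [-0.8  0.1  0.3] w 1.002 j6 -0.87
side 0.56 [330.2, 175.2, 42.1, 36.2] [ 0.5986  0.0826 -0.1931] 0.11
top 0.75 [298.9, 187.1, 23.5, 47.8] [ 0.5964  0.0802 -0.2009] 0.09
```

>>> drive_tool --motion '[[[0, -0.02, -0.9, 0, 0, 0], [0, 0, -0.9, 0, 0, 0], [0, 0, -0.8, 0, 0, 0], [0, 0, -0.6, 0, 0, 0], [0, 0, -0.4, 0, 0, 0], [0, 0, -0.16, 0, 0, 0], [0, 0, 0, 0, 0, 0]]]'

```text
time: 17.1
tcp_pos: [0.3665, 0.2424, 0.1794]
eef_rot: [0.322, 3.125, 0.0]
wrist_force: [0.5, 1.2, 0.7]
width: 1.0
```

>>> drive_tool --motion '[[[0, 0, 0, 0, 0, 0], [0, 0, 0, 0, 0, 0], [0, 0, 0, 0, 0, 0], [0, 0, 0, 0, 0, 0], [0, 0, 0, 0, 0, 0]]]' --hand 1

```text
time: 17.73
tcp_pos: [0.3663, 0.2425, 0.1804]
eef_rot: [0.321, 3.124, 0.001]
wrist_force: [-0.4, -1.7, 6.0]
width: 0.651
```

>>> drive_tool --motion '[[[0, 0, 0, 0, 0, 0]]]'

```text
time: 17.85
tcp_pos: [0.3663, 0.2425, 0.1804]
eef_rot: [0.321, 3.124, 0.001]
wrist_force: [-0.9, -1.4, 5.8]
width: 0.659
```

Run:
```python
from h import *
st(); O=[]
for c,(x0,y0) in {'top':(206,220),'side':(194,145)}.items():
    p=robot.capture(c); O.append(cv2.resize(p['pixels'][y0:y0+80,x0:x0+80],(400,400),interpolation=cv2.INTER_CUBIC))
save({'pixels':np.hstack(O)},'roll1')
```

```text
t 17.85 tcp [0.3663 0.2425 0.1804] jaw 78.3 z [ 0.002  0.001 -1.   ] F [-0.9 -1.4  5.8] w 0.659 j6 -0.88
```

View pics/roll1.png

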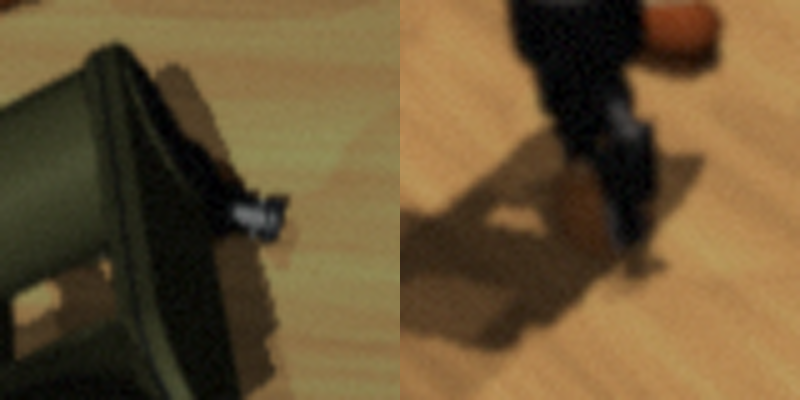

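>>> drive_tool --motion '[[[0, 0, 0.5, 0, 0, 0], [0, 0, 1, 0, 0, 0], [0, 0, 1, 0, 0, 0], [0.99, -0.24, 0.7, 0, 0, 0], [0.99, -0.24, 0, 0, 0, 0], [0.99, -0.24, 0, 0, 0, 0], [0.99, -0.24, 0, 0, 0, 0], [0.99, -0.24, 0, 0, 0, 0]]]'

```text
time: 18.95
tcp_pos: [0.5152, 0.2061, 0.2758]
eef_rot: [0.321, 3.125, 0.0]
wrist_force: [-0.6, -0.2, 0.1]
width: 0.654
```

>>> drive_tool --motion '[[[0.99, -0.24, 0, 0, 0, 0], [0.99, -0.24, 0, 0, 0, 0], [0.99, -0.24, 0, 0, 0, 0], [0.99, -0.25, 0, 0, 0, 0], [0.98, -0.25, 0, 0, 0, 0], [0, 0, 0, 0, 0, 0], [0, 0, 0, 0, 0, 0]]]'

```text
time: 19.82
tcp_pos: [0.6619, 0.1698, 0.2751]
eef_rot: [-0.322, -3.123, 0.0]
wrist_force: [-0.1, 0.2, -0.4]
width: 0.652
```

Run:
```python
from fit import *
s=st()
for c in('top','side'):
    p=robot.capture(c); save(p,c+'3')
    for t in robot.trace(p,'roll')[:1]:
        a,b=fit([(p,t['region'].astype(np.float32))],M['roll'],(.663,.17,0),False,z=s['tcp_pos'][2]-.1804); print(c,round(t['confidence'],2),t['box'],a.round(4),round(b,2))
cv2.imwrite('pics/roll2.png',cv2.resize(cv2.imread('pics/side3.png')[90:210,260:400],(700,600),interpolation=cv2.INTER_CUBIC))
```

```text
t 19.82 tcp [0.6619 0.1698 0.2751] jaw 78.2 z [-0.002 -0.    -1.   ] F [-0.1  0.2 -0.4] w 0.652 j6 -1.18
top 0.37 [265.1, 165.3, 8.2, 7.3] [0.663 0.18  0.   ] 0.91
side 0.47 [319.3, 134.2, 12.6, 21.7] [0.6581 0.1728 0.    ] 0.39
```

View pics/roll2.png

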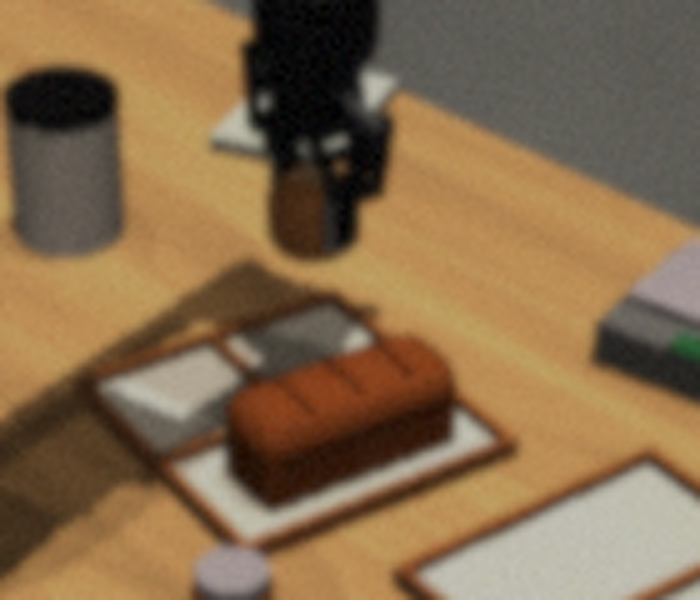

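>>> drive_tool --motion '[[[0.1, 0, -0.9, 0, 0, 0], [0, 0, -0.9, 0, 0, 0], [0, 0, -0.6, 0, 0, 0], [0, 0, -0.3, 0, 0, 0], [0, 0, -0.17, 0, 0, 0], [0, 0, 0, 0, 0, 0]]]'

```text
time: 20.78
tcp_pos: [0.666, 0.1699, 0.1896]
eef_rot: [0.322, 3.125, 0.0]
wrist_force: [-0.4, 0.7, -0.4]
width: 0.653
```

>>> drive_tool --motion '[[[0, 0, -0.04, 0, 0, 0], [0, 0, -0.03, 0, 0, 0], [0, 0, 0, 0, 0, 0]]]'

```text
time: 21.15
tcp_pos: [0.6659, 0.1698, 0.1875]
eef_rot: [0.322, 3.125, 0.0]
wrist_force: [-0.1, -0.6, -0.2]
width: 0.658
```

>>> drive_tool --motion '[[[0, 0, -0.03, 0, 0, 0], [0, 0, 0, 0, 0, 0]]]'

```text
time: 21.4
tcp_pos: [0.6659, 0.1699, 0.1864]
eef_rot: [0.321, 3.125, 0.0]
wrist_force: [0.1, 0.3, 1.1]
width: 0.657
```

>>> drive_tool --motion '[[[0, 0, -0.03, 0, 0, 0], [0, 0, 0, 0, 0, 0]]]'

```text
time: 21.65
tcp_pos: [0.6659, 0.1699, 0.1864]
eef_rot: [0.322, 3.124, 0.0]
wrist_force: [-2.1, -0.7, 5.5]
width: 0.656
```

>>> drive_tool --motion '[[[0, 0, 0, 0, 0, 0], [0, 0, 0, 0, 0, 0], [0, 0, 0.2, 0, 0, 0], [0, 0, 0.8, 0, 0, 0], [0, 0, 1, 0, 0, 0], [0, 0, 1, 0, 0, 0], [0, 0, 0.4, 0, 0, 0]]]' --hand -0.5

```text
time: 22.52
tcp_pos: [0.6665, 0.1699, 0.2898]
eef_rot: [0.321, 3.121, 0.002]
wrist_force: [-0.4, -0.5, -0.3]
width: 0.752
```

>>> drive_tool --motion '[[[-0.95, -0.68, 0, 0, 0, 0], [-0.95, -0.68, 0, 0, 0, 0], [-0.95, -0.68, 0, 0, 0, 0], [-0.95, -0.68, 0, 0, 0, 0], [-0.95, -0.68, 0, 0, 0, 0], [-0.95, -0.68, 0, 0, 0, 0], [-0.95, -0.68, 0, 0, 0, 0], [-0.97, -0.69, 0, 0, 0, 0]]]' --hand -1

```text
time: 23.52
tcp_pos: [0.436, 0.0058, 0.287]
eef_rot: [-0.321, -3.124, 0.0]
wrist_force: [0.0, -1.2, 0.1]
width: 1.002
```

Run:
```python
from fit import *
s=st()
for c in('top','side'):
    p=robot.capture(c); save(p,c+'4')
    for n,q,z in (('roll',(.663,.17,0),.006),('squat_jar',(.4367,.006,0),0)):
      for t in robot.trace(p,n)[:1]:
        a,b=fit([(p,t['region'].astype(np.float32))],M[n],q,False,z=z); print(c,n,round(t['confidence'],2),t['box'],a.round(4),round(b,2))
```

```text
t 23.52 tcp [0.436  0.0058 0.287 ] jaw 78.3 z [-0.001 -0.    -1.   ] F [ 0.  -1.2  0.1] w 1.002 j6 -1.45
top roll 0.49 [273.0, 166.6, 22.0, 21.6] [0.663  0.1702 0.    ] 0.06
side roll 0.51 [321.5, 153.3, 18.7, 15.2] [0.6717 0.1747 0.    ] 0.33
side squat_jar 0.91 [307.2, 214.0, 13.9, 17.0] [0.4369 0.0046 0.    ] 0.04
```

>>> drive_tool --motion '[[[0.03, 0, -0.9, 0, 0, 0], [0, 0, -0.9, 0, 0, 0], [0, 0, -0.8, 0, 0, 0], [0, 0, -0.5, 0, 0, 0], [0, 0, -0.3, 0, 0, 0], [0, 0, -0.13, 0, 0, 0], [0, 0, 0, 0, 0, 0]]]'

```text
time: 24.7
tcp_pos: [0.4385, 0.0064, 0.1815]
eef_rot: [0.321, 3.125, 0.0]
wrist_force: [-0.9, 0.1, -0.4]
width: 0.999
```

>>> drive_tool --motion '[[[0, 0, 0, 0, 0, 0], [0, 0, 0, 0, 0, 0], [0, 0, 0, 0, 0, 0], [0, 0, 0, 0, 0, 0], [0, 0, 0, 0, 0, 0], [0, 0, 0, 0, 0, 0]]]' --hand 1

```text
time: 25.45
tcp_pos: [0.4382, 0.0063, 0.1823]
eef_rot: [0.322, 3.124, 0.0]
wrist_force: [-1.1, 1.1, 6.2]
width: 0.522
```

>>> drive_tool --motion '[[[0, 0, 0.7, 0, 0, 0], [0, 0, 1, 0, 0, 0], [0, 0, 1, 0, 0, 0], [0, 0, 1, 0, 0, 0], [0.61, 0.87, 0, 0, 0, 0], [0.61, 0.87, 0, 0, 0, 0], [0.61, 0.87, 0, 0, 0, 0], [0.61, 0.87, 0, 0, 0, 0]]]'

```text
time: 26.45
tcp_pos: [0.5115, 0.1115, 0.2926]
eef_rot: [-0.322, -3.125, 0.0]
wrist_force: [0.6, -0.3, -2.2]
width: 0.519
```

>>> drive_tool --motion '[[[0.61, 0.87, 0, 0, 0, 0], [0.61, 0.87, 0, 0, 0, 0], [0.62, 0.88, 0, 0, 0, 0], [0, 0, 0, 0, 0, 0], [0, 0, -0.8, 0, 0, 0], [0, 0, -0.8, 0, 0, 0], [0, 0, -0.6, 0, 0, 0], [0, 0, 0, 0, 0, 0]]]'

```text
time: 27.45
tcp_pos: [0.5649, 0.1883, 0.225]
eef_rot: [-0.322, -3.12, 0.003]
wrist_force: [-0.1, 0.3, -0.4]
width: 0.522
```

Run:
```python
from h import *
st(); p=robot.capture('side'); save(p,'side5'); q=proj(p,[[.5668,.1894,.05]])[0].astype(int); print(q)
x,y=q; save({'pixels':cv2.resize(p['pixels'][y-50:y+50,x-60:x+60],(720,600),interpolation=cv2.INTER_CUBIC)},'jar1')
```

```text
t 27.45 tcp [0.5649 0.1883 0.225 ] jaw 78.2 z [-0.005 -0.002 -1.   ] F [-0.1  0.3 -0.4] w 0.522 j6 -1.11
[296 158]
```

View pics/jar1.png

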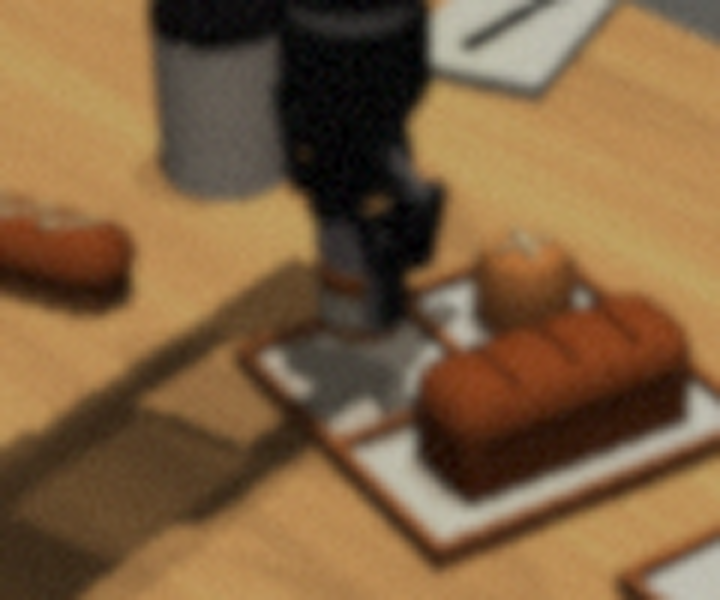

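>>> drive_tool --motion '[[[0, 0, -0.5, 0, 0, 0], [0, 0, -0.35, 0, 0, 0], [0, 0, -0.2, 0, 0, 0], [0, 0, -0.05, 0, 0, 0], [0, 0, 0, 0, 0, 0]]]'

```text
time: 28.12
tcp_pos: [0.5666, 0.1894, 0.1935]
eef_rot: [0.321, 3.125, 0.0]
wrist_force: [-0.8, -0.7, -1.2]
width: 0.526
```

>>> drive_tool --motion '[[[0, 0, -0.04, 0, 0, 0], [0, 0, -0.03, 0, 0, 0], [0, 0, 0, 0, 0, 0]]]'

```text
time: 28.5
tcp_pos: [0.5665, 0.1893, 0.1915]
eef_rot: [0.322, 3.125, 0.0]
wrist_force: [0.1, -0.7, -0.5]
width: 0.519
```

>>> drive_tool --motion '[[[0, 0, -0.04, 0, 0, 0], [0, 0, -0.03, 0, 0, 0], [0, 0, 0, 0, 0, 0]]]'

```text
time: 28.88
tcp_pos: [0.5665, 0.1893, 0.1892]
eef_rot: [-0.322, -3.125, 0.0]
wrist_force: [-0.5, 0.3, -0.4]
width: 0.52
```

>>> drive_tool --motion '[[[0, 0, -0.03, 0, 0, 0], [0, 0, 0, 0, 0, 0]]]'

```text
time: 29.12
tcp_pos: [0.5665, 0.1893, 0.1884]
eef_rot: [0.322, 3.125, -0.0]
wrist_force: [-0.1, -0.1, -1.6]
width: 0.52
```

>>> drive_tool --motion '[[[0, 0, -0.03, 0, 0, 0], [0, 0, 0, 0, 0, 0]]]'

```text
time: 29.38
tcp_pos: [0.5665, 0.1893, 0.1883]
eef_rot: [0.322, 3.125, 0.0]
wrist_force: [-2.0, -1.7, 4.9]
width: 0.522
```

>>> drive_tool --motion '[[[0, 0, 0, 0, 0, 0], [0, 0, 0, 0, 0, 0], [0, 0, 0.2, 0, 0, 0], [0, 0, 0.8, 0, 0, 0], [0, 0, 1, 0, 0, 0], [0, 0, 1, 0, 0, 0], [0, 0, 0.6, 0, 0, 0]]]' --hand -0.3

```text
time: 30.25
tcp_pos: [0.5669, 0.1894, 0.2976]
eef_rot: [0.321, 3.123, 0.001]
wrist_force: [0.1, -1.0, -0.2]
width: 0.649
```

>>> drive_tool --motion '[[[-0.166, 0.49, 0, 0, 0, -0.957], [-0.166, 0.49, 0, 0, 0, -0.957], [-0.166, 0.49, 0, 0, 0, -0.957], [-0.166, 0.49, 0, 0, 0, -0.957], [-0.166, 0.49, 0, 0, 0, -0.957], [-0.166, 0.49, 0, 0, 0, -0.957], [-0.166, 0.49, 0, 0, 0, -0.957], [-0.166, 0.49, 0, 0, 0, -0.957]]]' --hand -1

```text
time: 31.25
tcp_pos: [0.5265, 0.3074, 0.2958]
eef_rot: [1.139, 2.928, 0.0]
wrist_force: [1.2, -0.0, -0.4]
width: 0.999
```

>>> drive_tool --motion '[[[-0.166, 0.49, 0, 0, 0, -0.957], [-0.166, 0.49, 0, 0, 0, -0.957], [-0.166, 0.49, 0, 0, 0, -0.957], [-0.166, 0.49, 0, 0, 0, -0.957], [-0.166, 0.49, 0, 0, 0, -0.957], [-0.166, 0.49, 0, 0, 0, -0.957], [-0.166, 0.49, 0, 0, 0, -0.957], [0, 0, 0, 0, 0, 0]]]'

```text
time: 32.25
tcp_pos: [0.4915, 0.4106, 0.2957]
eef_rot: [1.78, 2.588, 0.001]
wrist_force: [0.3, -0.9, 1.2]
width: 0.997
```

Run:
```python
from fit import *
s=st()
for c in('top','side'):
    p=robot.capture(c); save(p,c+'6')
    for n,q,z,y in (('squat_jar',(.5668,.1894,0),.006,False),('baguette',(.4918,.4099,1.936),0,True)):
      for t in robot.trace(p,n)[:1]:
        a,b=fit([(p,t['region'].astype(np.float32))],M[n],q,y,z=z); print(c,n,round(t['confidence'],2),t['box'],a.round(4),round(b,2))
O=[]
for c,(x0,y0) in {'top':(150,175),'side':(200,105)}.items():
    im=cv2.imread(f'pics/{c}0.png')[y0:y0+80,x0:x0+80]; im=cv2.resize(im,(400,400),interpolation=cv2.INTER_CUBIC)
    p=robot.capture(c); k=mask(p,M['baguette'],(.4918,.4099,1.936))[y0:y0+80,x0:x0+80]; k=(cv2.resize(k,(400,400))>.5).astype(np.uint8)
    cv2.drawContours(im,cv2.findContours(k,0,2)[0],-1,(255,255,0),1); O.append(im)
cv2.imwrite('pics/ov2.png',np.hstack(O))
```

```text
t 32.25 tcp [0.4915 0.4106 0.2957] jaw 21.0 z [ 0.  0. -1.] F [ 0.3 -0.9  1.2] w 0.997 j6 0.26
top squat_jar 0.76 [265.0, 196.8, 17.6, 17.2] [0.566  0.1892 0.    ] 0.07
top baguette 0.57 [200.2, 217.1, 33.5, 20.9] [0.4895 0.4143 1.929 ] 0.42
side squat_jar 0.61 [296.4, 164.9, 13.4, 17.4] [0.5687 0.1913 0.    ] 0.17
side baguette 0.75 [238.8, 149.5, 38.3, 23.0] [0.49   0.4116 1.8974] 0.15
```

View pics/ov2.png

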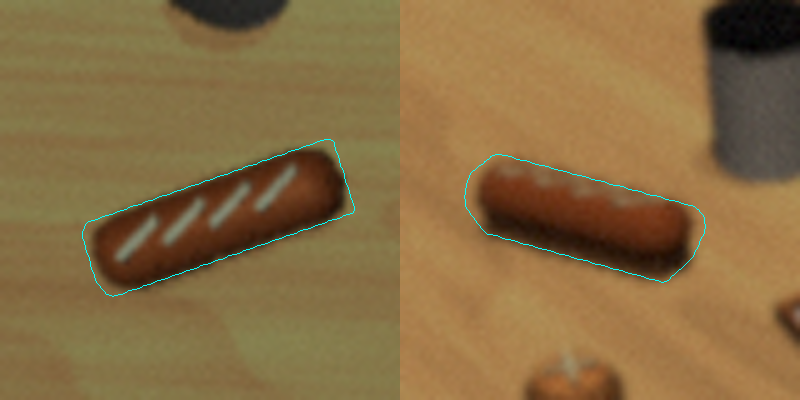

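>>> drive_tool --motion '[[[0, 0, -0.9, 0, 0, 0], [0, 0, -0.9, 0, 0, 0], [0, 0, -0.9, 0, 0, 0], [0, 0, -0.6, 0, 0, 0], [0, 0, -0.4, 0, 0, 0], [0, 0, -0.14, 0, 0, 0], [0, 0, 0, 0, 0, 0]]]'

```text
time: 33.52
tcp_pos: [0.492, 0.41, 0.1806]
eef_rot: [1.783, 2.586, 0.001]
wrist_force: [-0.2, 0.0, -1.3]
width: 0.996
```

>>> drive_tool --motion '[[[0, 0, 0, 0, 0, 0], [0, 0, 0, 0, 0, 0], [0, 0, 0, 0, 0, 0], [0, 0, 0, 0, 0, 0], [0, 0, 0, 0, 0, 0], [0, 0, 0, 0, 0, 0]]]' --hand 1

```text
time: 34.28
tcp_pos: [0.4922, 0.4102, 0.1813]
eef_rot: [1.783, 2.586, 0.003]
wrist_force: [-0.5, 0.0, 7.3]
width: 0.554
```

>>> drive_tool --motion '[[[0, 0, 0.7, 0, 0, 0], [0, 0, 1, 0, 0, 0], [0, 0, 1, 0, 0, 0], [0, 0, 1, 0, 0, 0], [0, 0, 1, 0, 0, 0], [0.268, -0.98, 0, 0, 0, 0.894], [0.268, -0.98, 0, 0, 0, 0.894], [0.268, -0.98, 0, 0, 0, 0.894]]]'

```text
time: 35.28
tcp_pos: [0.5156, 0.3206, 0.3207]
eef_rot: [-1.53, -2.743, 0.002]
wrist_force: [-0.6, 0.2, -2.5]
width: 0.556
```

>>> drive_tool --motion '[[[0.268, -0.98, 0, 0, 0, 0.894], [0.268, -0.98, 0, 0, 0, 0.894], [0.268, -0.98, 0, 0, 0, 0.894], [0.268, -0.98, 0, 0, 0, 0.894], [0.268, -0.98, 0, 0, 0, 0.894], [0.268, -0.98, 0, 0, 0, 0.894], [0.268, -0.98, 0, 0, 0, 0.894], [0.268, -0.98, 0, 0, 0, 0.894]]]'

```text
time: 36.28
tcp_pos: [0.5799, 0.0854, 0.3205]
eef_rot: [-0.805, -3.035, 0.001]
wrist_force: [-0.2, 0.4, -1.7]
width: 0.555
```

>>> drive_tool --motion '[[[0.268, -0.98, 0, 0, 0, 0.894], [0.268, -0.98, 0, 0, 0, 0.894], [0.268, -0.98, 0, 0, 0, 0.894], [0.268, -0.98, 0, 0, 0, 0.894], [0.268, -0.98, 0, 0, 0, 0.894], [0.268, -0.98, 0, 0, 0, 0.894], [0, 0, 0, 0, 0, 0], [0, 0, 0, 0, 0, 0]]]'

```text
time: 37.28
tcp_pos: [0.6279, -0.0897, 0.3205]
eef_rot: [-0.231, -3.131, -0.001]
wrist_force: [0.4, 0.5, -1.5]
width: 0.555
```

Run:
```python
from fit import *
s=st()
p=robot.capture('side'); q=proj(p,[[.6287,-.0901,.1]])[0].astype(int)
for t in robot.trace(p,'baguette')[:1]:
    a,b=fit([(p,t['region'].astype(np.float32))],M['baguette'],(.6287,-.0901,-.147),z=s['tcp_pos'][2]-.1813); print(t['confidence'],a.round(4),round(b,2))
x,y=q; save({'pixels':cv2.resize(p['pixels'][y-60:y+80,x-80:x+80],(685,600),interpolation=cv2.INTER_CUBIC)},'bag1')
```

```text
t 37.27 tcp [ 0.6279 -0.0897  0.3205] jaw 81.6 z [-0.002  0.001 -1.   ] F [ 0.4  0.5 -1.5] w 0.555 j6 -1.63
0.74 [ 0.6259 -0.0884 -0.1165] 0.39
```

View pics/bag1.png

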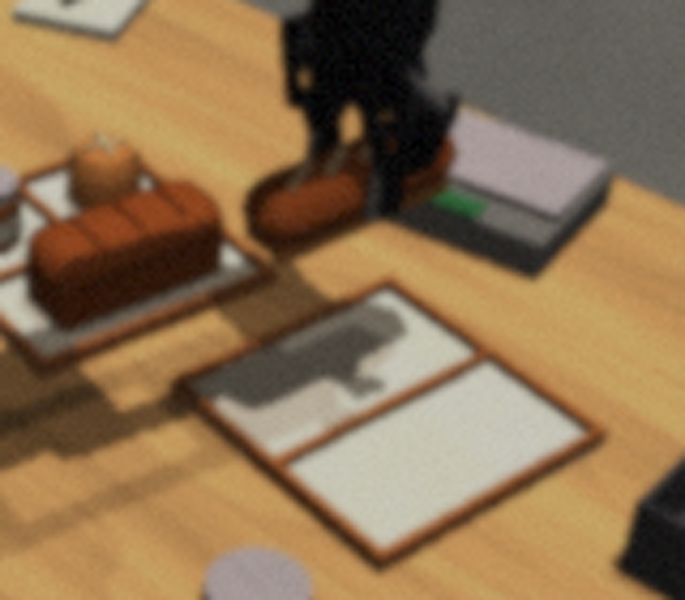

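>>> drive_tool --motion '[[[0.02, 0, -0.9, 0, 0, 0], [0, 0, -0.9, 0, 0, 0], [0, 0, -0.9, 0, 0, 0], [0, 0, -0.7, 0, 0, 0], [0, 0, -0.5, 0, 0, 0], [0, 0, -0.3, 0, 0, 0], [0, 0, -0.15, 0, 0, 0], [0, 0, 0, 0, 0, 0]]]'

```text
time: 38.38
tcp_pos: [0.6293, -0.09, 0.191]
eef_rot: [0.229, 3.133, -0.0]
wrist_force: [0.2, -0.1, -1.8]
width: 0.556
```

>>> drive_tool --motion '[[[0, 0, -0.04, 0, 0, 0], [0, 0, -0.03, 0, 0, 0], [0, 0, 0, 0, 0, 0]]]'

```text
time: 38.75
tcp_pos: [0.6291, -0.09, 0.1889]
eef_rot: [0.23, 3.133, -0.0]
wrist_force: [0.1, -0.1, -2.1]
width: 0.553
```

>>> drive_tool --motion '[[[0, 0, -0.04, 0, 0, 0], [0, 0, 0, 0, 0, 0]]]'

```text
time: 39.0
tcp_pos: [0.629, -0.09, 0.1874]
eef_rot: [-0.23, -3.133, -0.0]
wrist_force: [-0.6, -0.6, -1.7]
width: 0.554
```

>>> drive_tool --motion '[[[0, 0, -0.03, 0, 0, 0], [0, 0, 0, 0, 0, 0]]]'

```text
time: 39.25
tcp_pos: [0.629, -0.09, 0.1873]
eef_rot: [0.23, 3.133, -0.0]
wrist_force: [-2.6, 1.7, 4.6]
width: 0.556
```

>>> drive_tool --motion '[[[0, 0, 0, 0, 0, 0], [0, 0, 0, 0, 0, 0], [0, 0, 0.2, 0, 0, 0], [0, 0, 0.8, 0, 0, 0], [0, 0, 1, 0, 0, 0], [0, 0, 1, 0, 0, 0], [0, 0, 1, 0, 0, 0]]]' --hand -0.4

```text
time: 40.12
tcp_pos: [0.6291, -0.09, 0.3079]
eef_rot: [0.23, 3.133, -0.0]
wrist_force: [0.7, 0.2, -0.5]
width: 0.697
```

>>> drive_tool --motion '[[[-0.933, -0.546, 0, 0, 0, 0], [-0.933, -0.546, 0, 0, 0, 0], [-0.933, -0.546, 0, 0, 0, 0], [-0.933, -0.546, 0, 0, 0, 0], [-0.933, -0.546, 0, 0, 0, 0], [-0.933, -0.546, 0, 0, 0, 0], [-0.933, -0.546, 0, 0, 0, 0], [-0.933, -0.546, 0, 0, 0, 0]]]' --hand -1

```text
time: 41.12
tcp_pos: [0.4043, -0.2215, 0.307]
eef_rot: [0.229, 3.132, -0.001]
wrist_force: [-0.4, -0.5, -0.7]
width: 0.998
```

>>> drive_tool --motion '[[[-0.933, -0.546, 0, 0, 0, 0], [0, 0, 0, 0, 0, 0]]]'

```text
time: 41.38
tcp_pos: [0.3756, -0.2379, 0.3069]
eef_rot: [-0.234, -3.132, 0.0]
wrist_force: [1.3, 0.2, -0.2]
width: 1.001
```

Run:
```python
from fit import *
s=st()
for c in('top','side'):
    p=robot.capture(c); save(p,c+'7')
    for n,q,z,y in (('tall_jar',(.377,-.2373,0),0,False),('baguette',(.6287,-.0901,-.147),0.006,True)):
      for t in robot.trace(p,n)[:1]:
        a,b=fit([(p,t['region'].astype(np.float32))],M[n],q,y,z=z); print(c,n,round(t['confidence'],2),t['box'],a.round(4),round(b,2))
```

```text
t 41.38 tcp [ 0.3756 -0.2379  0.3069] jaw 81.5 z [-0.  0. -1.] F [ 1.3  0.2 -0.2] w 1.001 j6 -2.08
top baguette 0.71 [354.1, 180.1, 19.9, 48.7] [ 0.6254 -0.0886 -0.1482] 0.14
side tall_jar 0.85 [357.0, 266.3, 25.8, 47.6] [ 0.3774 -0.2366  0.    ] 0.06
side baguette 0.81 [391.8, 190.2, 18.5, 26.0] [ 0.6794 -0.1033  0.563 ] 0.6
```

Baguette placed well. Down onto the tall jar (to TCP 0.210).

>>> drive_tool --motion '[[[0.03, 0.02, -0.9, 0, 0, 0], [0, 0, -0.9, 0, 0, 0], [0, 0, -0.7, 0, 0, 0], [0, 0, -0.5, 0, 0, 0], [0, 0, -0.2, 0, 0, 0], [0, 0, 0, 0, 0, 0]]]'

```text
time: 42.42
tcp_pos: [0.3785, -0.2366, 0.2104]
eef_rot: [-0.228, -3.133, -0.001]
wrist_force: [-0.6, 0.2, 0.4]
width: 0.999
```

>>> drive_tool --motion '[[[0, 0, 0, 0, 0, 0], [0, 0, 0, 0, 0, 0], [0, 0, 0, 0, 0, 0], [0, 0, 0, 0, 0, 0], [0, 0, 0, 0, 0, 0], [0, 0, 0, 0, 0, 0]]]' --hand 1

```text
time: 43.18
tcp_pos: [0.3784, -0.2371, 0.2116]
eef_rot: [0.229, 3.131, -0.002]
wrist_force: [-1.1, -0.3, 5.5]
width: 0.71
```

>>> drive_tool --motion '[[[0, 0, 0.6, 0, 0, 0], [0, 0, 1, 0, 0, 0], [0, 0, 1, 0, 0, 0], [0.6, 0.12, 0.4, 0, 0, 0], [0.98, 0.2, 0, 0, 0, 0], [0.98, 0.2, 0, 0, 0, 0], [0.98, 0.2, 0, 0, 0, 0], [0.98, 0.2, 0, 0, 0, 0]]]'

```text
time: 44.18
tcp_pos: [0.5142, -0.2088, 0.3004]
eef_rot: [-0.23, -3.132, -0.0]
wrist_force: [-1.0, -0.5, -2.2]
width: 0.716
```

>>> drive_tool --motion '[[[0.98, 0.2, 0, 0, 0, 0], [0.98, 0.2, 0, 0, 0, 0], [0.9, 0.17, 0, 0, 0, 0], [0.47, 0.08, 0, 0, 0, 0], [0, 0, 0, 0, 0, 0], [0, 0, -0.7, 0, 0, 0], [0, 0, -0.7, 0, 0, 0], [0, 0, 0, 0, 0, 0]]]'

```text
time: 45.18
tcp_pos: [0.6113, -0.1896, 0.2568]
eef_rot: [-0.23, -3.127, -0.002]
wrist_force: [-0.3, -0.1, -2.7]
width: 0.711
```

Run:
```python
from h import *
st(); p=robot.capture('side'); x,y=proj(p,[[.6139,-.1899,.06]])[0].astype(int)
save({'pixels':cv2.resize(p['pixels'][y-60:y+60,x-80:x+80],(800,600),interpolation=cv2.INTER_CUBIC)},'tj1')
```

```text
t 45.17 tcp [ 0.6113 -0.1896  0.2568] jaw 81.6 z [-0.006  0.002 -1.   ] F [-0.3 -0.1 -2.7] w 0.711 j6 -1.79
```

View pics/tj1.png

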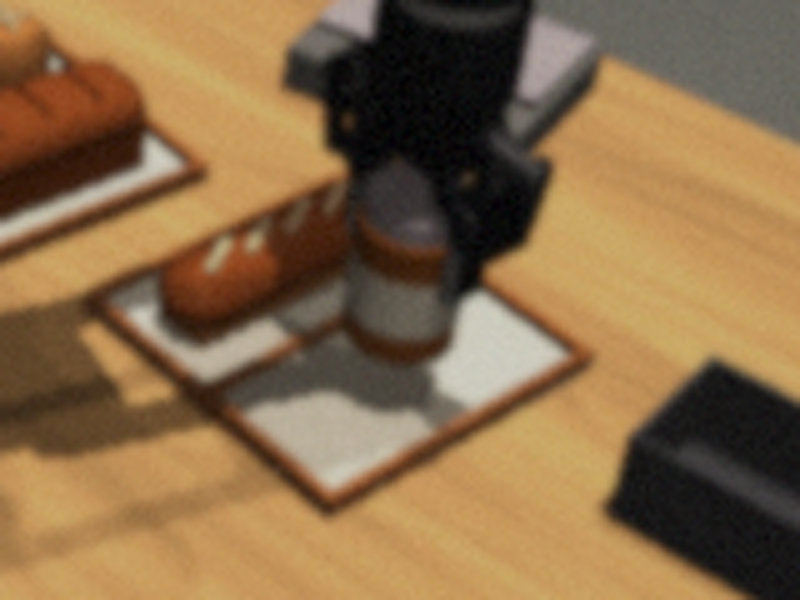

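Tall jar is held upright above the free bay (about px 400,260); baguette lies in its bay at left. Lower.

>>> drive_tool --motion '[[[0, 0, -0.5, 0, 0, 0], [0, 0, -0.4, 0, 0, 0], [0, 0, -0.2, 0, 0, 0], [0, 0, -0.06, 0, 0, 0], [0, 0, 0, 0, 0, 0]]]'

```text
time: 45.85
tcp_pos: [0.6137, -0.1897, 0.2237]
eef_rot: [0.229, 3.133, -0.0]
wrist_force: [0.3, 0.0, -3.2]
width: 0.71
```

>>> drive_tool --motion '[[[0, 0, -0.04, 0, 0, 0], [0, 0, -0.03, 0, 0, 0], [0, 0, 0, 0, 0, 0]]]'

```text
time: 46.22
tcp_pos: [0.6136, -0.1897, 0.2218]
eef_rot: [0.23, 3.133, -0.0]
wrist_force: [-0.4, -0.5, -2.3]
width: 0.709
```

>>> drive_tool --motion '[[[0, 0, -0.04, 0, 0, 0], [0, 0, -0.04, 0, 0, 0], [0, 0, 0, 0, 0, 0]]]'

```text
time: 46.6
tcp_pos: [0.6135, -0.1897, 0.2191]
eef_rot: [-0.23, -3.133, -0.0]
wrist_force: [0.5, 0.3, -2.7]
width: 0.712
```

>>> drive_tool --motion '[[[0, 0, -0.04, 0, 0, 0], [0, 0, 0, 0, 0, 0]]]'

```text
time: 46.85
tcp_pos: [0.6135, -0.1897, 0.218]
eef_rot: [-0.23, -3.133, -0.0]
wrist_force: [-0.9, -0.2, -2.1]
width: 0.714
```

>>> drive_tool --motion '[[[0, 0, -0.03, 0, 0, 0], [0, 0, 0, 0, 0, 0]]]'

```text
time: 47.1
tcp_pos: [0.6136, -0.1897, 0.2177]
eef_rot: [0.23, 3.133, -0.0]
wrist_force: [-0.9, -0.1, 0.5]
width: 0.712
```

Contact; release, rise, and back away for a clear look.

>>> drive_tool --motion '[[[0, 0, 0, 0, 0, 0], [0, 0, 0, 0, 0, 0], [0, 0, 0, 0, 0, 0], [0, 0, 0.2, 0, 0, 0], [0, 0, 0.8, 0, 0, 0], [0, 0, 1, 0, 0, 0], [0, 0, 1, 0, 0, 0], [0, 0, 1, 0, 0, 0]]]' --hand -1

```text
time: 48.1
tcp_pos: [0.6135, -0.1897, 0.3386]
eef_rot: [0.229, 3.133, -0.0]
wrist_force: [0.1, 0.0, 0.1]
width: 1.001
```

>>> drive_tool --motion '[[[-0.6, -0.9, 0.3, 0, 0, 0], [-0.6, -0.9, 0.3, 0, 0, 0], [-0.6, -0.9, 0.3, 0, 0, 0], [-0.6, -0.9, 0, 0, 0, 0], [-0.6, -0.9, 0, 0, 0, 0], [-0.6, -0.9, 0, 0, 0, 0], [-0.6, -0.9, 0, 0, 0, 0], [0, 0, 0, 0, 0, 0]]]'

```text
time: 49.1
tcp_pos: [0.4864, -0.3804, 0.3646]
eef_rot: [0.234, 3.133, -0.001]
wrist_force: [-0.1, 0.1, -0.1]
width: 1.003
```

Run:
```python
from fit import *
s=st(); P={}
for c in('top','side'):
    p=P[c]=robot.capture(c); save(p,c+'8')
    for n,q,z,y in (('tin_loaf',(.596,.081,-.204),.006,True),('roll',(.663,.17,0),.006,False),('squat_jar',(.5668,.1894,0),.006,False),('baguette',(.6287,-.0901,-.147),.006,True),('tall_jar',(.6139,-.1899,0),.006,False),('coffee_tin',(.655,.417,0),0,False),('loaf_tin',(.657,-.408,.025),0,True)):
      for t in robot.trace(p,n)[:1]:
        a,b=fit([(p,t['region'].astype(np.float32))],M[n],q,y,z=z); print(c,n,round(t['confidence'],2),a.round(4),round(b,2))
a=cv2.resize(P['top']['pixels'][110:310,150:520],(740,400),interpolation=cv2.INTER_CUBIC); save({'pixels':a},'fin_t')
a=cv2.resize(P['side']['pixels'][90:300,220:550],(800,509),interpolation=cv2.INTER_CUBIC); save({'pixels':a},'fin_s')
```

```text
t 49.1 tcp [ 0.4864 -0.3804  0.3646] jaw 81.4 z [ 0.    -0.001 -1.   ] F [-0.1  0.1 -0.1] w 1.003 j6 -2.15
top tin_loaf 0.68 [ 0.5941  0.0808 -0.1874] 0.09
top roll 0.54 [0.662 0.171 0.   ] 0.07
top squat_jar 0.61 [0.5647 0.1897 0.    ] 0.06
top baguette 0.67 [ 0.6274 -0.0888 -0.1342] 0.16
top tall_jar 0.71 [ 0.6093 -0.1889  0.    ] 0.08
top coffee_tin 0.83 [0.6551 0.4171 0.    ] 0.05
top loaf_tin 0.56 [ 0.6567 -0.4084  0.0328] 0.03
side tin_loaf 0.6 [ 0.5992  0.0813 -0.1807] 0.1
side roll 0.67 [0.6677 0.1729 0.    ] 0.19
side squat_jar 0.69 [0.5667 0.1921 0.    ] 0.1
side baguette 0.61 [ 0.6285 -0.0886 -0.0715] 0.14
side tall_jar 0.87 [ 0.6135 -0.1867  0.    ] 0.07
side coffee_tin 0.92 [0.6557 0.4177 0.    ] 0.06
side loaf_tin 0.84 [ 0.657  -0.4094  0.0306] 0.09
```

View pics/fin_t.png

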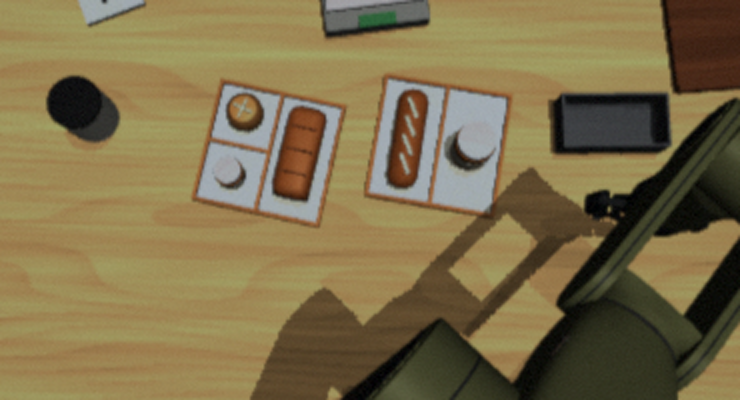

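View pics/fin_s.png

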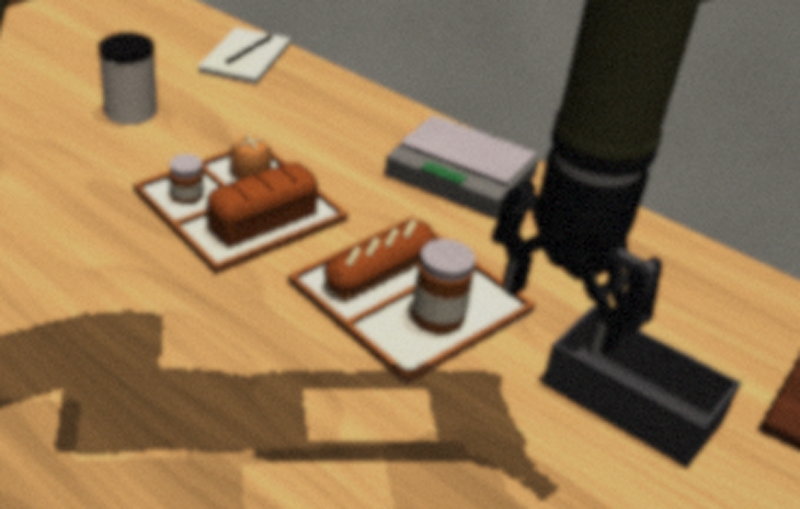

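Top and side views show all five things upright in their bays, the coffee tin and loaf tin unmoved, and the gripper free. I'll hand it in.

```bash
python3 -c "
from h import *
print(robot.sign_off())"
```

```text
the job is handed in; nothing more can be done
None
```

Both bread orders are made up and handed in at about 50 s of the 128 s allowed. I packed them in the order asked:
- **Breakfast tray:** the tin loaf is lengthwise in the long bay. The roll is in the far small bay and the squat jar in the near one.
- **Supper tray:** the baguette is lengthwise in the left bay and the tall jar is in the right bay.

I lowered each thing about 1 mm at a time until the wrist force showed it had touched the tray floor. I then let go and backed the gripper away.

**Final checks:** the top and side pictures show all five things upright inside their bays. The measured centres are within about 5 mm of the bay centres. The coffee tin and loaf tin are within about 1 mm of where they started, and the gripper touches nothing.

**What disagreed:**
- **Roll:** the gripper closed to about 55 mm on the 58 mm roll, so it was probably held slightly off centre. It still landed within about 1 mm of target in the top view. The side view, where the loaf partly hides it, put it 5 mm off.
- **Baguette:** its angle came out as -0.07 rad from the side, where the tall jar partly hides it, and -0.13 rad from the top. The tray is at -0.147 rad, and the pictures show the baguette lying lengthwise inside its bay.

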